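Put the silver away, then hold the funnel over the crucible on the balance

TASK

Tip the leftover silver pellets from the scoop through the funnel back into their jar, and lay the empty scoop down flat on the bench again. Then lift the funnel out of the jar, carry it over the tools to the balance and hold it level, its spout centred over the crucible and about a centimetre clear above the rim, so that I can weigh the next metal through it. Never touch the crucible or the balance, leave the other tools where they stand, and finish with the funnel still held steady in the gripper.

Things in the scene. Friction and masses are not known exactly. Their poses are not given: they have to be found in the camera images.
- scoop: steel scoop, 204 mm long, 120 g empty, lying flat. Origin under the bed's middle, z up; nose along -x, handle along +x. Bed 3 mm thick, 50 mm wide inside, narrowing to 43 mm at the open nose (x -55 mm); walls 22 mm high, back wall x 33 mm. Wooden handle 14 x 14 mm, x 44 to 149 mm, middle 30 mm above the underside. Balance point x 10 mm. Pellets slide out at about 45 degrees nose down
- scoop_handle (a point): middle of the scoop's wooden handle where it is best gripped: 85 mm behind the scoop's origin, 30 mm above its underside
- scoop_lip (a point): middle of the scoop's open nose edge, on the bed's upper face: 55 mm ahead of the scoop's origin
- pellet0: silver pellet, rounded button 13 mm across, 10.5 mm high, 11 g; origin at the middle of its flat underside. At the start it lies in the scoop
- pellet1: second pellet, alike
- pellet2: third pellet, alike
- pellet3: fourth pellet, alike
- pellet4: fifth pellet, alike
- jar: clear plastic storage jar standing on the bench, 100 mm high, body 76 mm across, neck 56 mm outside and 48 mm inside, 350 g. Origin at the middle of its underside
- jar_floor (a point): middle of the jar's inner floor, 5 mm above its underside
- jar_mouth (a point): middle of the jar's mouth, level with its rim, 100 mm above its underside
- funnel: steel funnel standing loose in the jar's neck, 88 mm high, about 150 g. Origin: middle of the spout's lower end, z up. Spout 38 mm outside, 34 inside, 35 long; cone to 116 mm across at the rim. Four ribs with undersides at z 28 mm rest on the jar's rim, so the spout reaches 28 mm into the jar. Black level handle along its +x: 16 mm wide, 12 thick, 57 to 109 mm from the axis, middle at z 83 mm
- funnel_handle (a point): grip point in the middle of the funnel's handle: 85 mm from the funnel's axis along its +x, 83 mm above the spout's lower end
- spout_end (a point): middle of the lower end of the funnel's spout
- balance: white bench balance, fixed, 200 by 160 mm, 34 mm high, with a round steel pan 120 mm across whose top is 45 mm above the bench. Origin on the bench under the pan's middle; its display side is -x
- crucible: dark graphite crucible standing loose on the balance pan, 75 mm high, 62 mm across at the rim, mouth 48 mm inside; origin at the middle of its underside
- crucible_mouth (a point): middle of the crucible's mouth, level with its rim (75 mm above its underside, 120 mm above the bench)
- burr_block: bystander: wooden block 170 by 52 mm and 45 mm high, filled with burrs that reach 92 mm above the bench; origin at the middle of its underside, long side along its x. Stands between jar and balance
- graver_pot: bystander: turned wooden pot 80 mm across with gravers and files that reach 175 mm above the bench and lean out to 45 mm from its axis; origin at the middle of its underside
- bench_block: bystander: steel bench block 75 by 75 mm, 20 mm high; origin at the middle of its underside
There are look-alikes about, which are no part of the job. Of the things that look like the crucible, the smaller one is meant. Leave any red look-alike of the funnel alone.

How it is judged:
By the outcome, as a careful person would: the job done as asked, in the order asked, and still so for the second after the job is handed in, while the arm keeps its last pose, push and grip.
It also fails if it takes over 67 s, if anything falls off the work surface, if the arm or the gripper's body presses on something with over 40 N, if the wrist force passes 120 N, or if a joint passes its speed limit or range.

ROBOT

A 6-joint arm with a two-finger parallel gripper is mounted at the origin on the work surface. World frame = base frame: x ahead of the robot, y to its left, z up, the work surface at z = 0. Lengths are in m, angles in degrees, forces in N, time in s.
With the tool pointing down it reaches from about 0.4 to 0.825 m from the base axis. Payload 7 kg.
Tool frame: the origin (TCP) lies on the centre line of the jaws, within the pads' length; the fingertips stand 19 mm ahead of it and the grasp point (between the pads) is the TCP; z points along the fingers, y is the line along which they close (so a half turn about z gives the same grasp; the last joint's range is limited). The gripper opens to 88 mm and grips with 3 to 60 N. Pads are 19 mm wide; open, the fingers measure 130 mm over their backs; the gripper's body (78 mm by 193 mm) begins 47 mm behind the grasp point.
Start: joints at [83.715, 20.546, 0.682, 0, -70.136, -16.507], TCP at [0.261, 0.622, 0.246] pointing down, gripper open.
Joint ranges: [-176.03, 176.03], [-82.01, 121.73], [-58.28, 71.71], [-173.87, 95.51], [-174.79, -0.11], [-173.66, 173.66]. Speed limits (degrees/s): [136.94, 136.94, 172.46, 180, 180, 180].

INTERFACE

Orientations are given as [roll, pitch, yaw] about the fixed x, y, z axes, in that order (R = Rz(yaw) Ry(pitch) Rx(roll)).
In Python, from plant import ctrl gives the robot as it stands.
- The arm moves only by the tool move_arm, never from a script. Its argument "motion" is a list of rows, each a list of 3 entries, a list of its own where there are three numbers: the shift along the tool's x, y, z in mm, then the turn, a rotation vector about the tool's x, y, z in degrees, then the closure, from 0 (fully open) to 1 (shut). A call has 1 to 10 rows; each row is the pose to reach, as a shift and turn from the pose commanded when the call began, along the tool's axes at that moment; what a row does not reach only later rows make up. A row lasts 1/12 s, in which the tool goes at most 41.7 mm and 7.16 degrees, less where a joint would pass 70% of its speed; a pose out of reach is approached as far as the arm can. A call with a gripper value outside its range is refused whole. The fingers move at their own pace and stop on an object; the grip force is fixed at half the most. Time passes only in rows, so rows that repeat a pose let the fingers close. It gives the time, the measured TCP pose, the force, the opening and the grip force at its end, in the units of the state.
- ctrl.get_obs(): the state, without advancing time (a new reading comes with each control period).
- ctrl.snapshot(name): name is "side" or "top"; returns a dict with "color" (420x560x3 uint8, blue, green, red), "camera_matrix" (3x3 intrinsics, pixels), "k1" (the pictures are not rectified: a ray, as slopes to the right and down, at radius r is drawn at 1 + k1 r^2 times it, then the intrinsics apply), "cam_to_world" (4x4, takes a point from camera to world coordinates). Camera axes: x right, y up, looking along -z (the intrinsics and any distortion apply to the point x, -y, -z); pixel columns grow to the right and rows downward; lengths in m; the calibration is good to about 2 mm. A picture is of the moment at which its call begins. There is no depth.
- ctrl.close_job(): hands the job in; it is judged then, once.
The state is a dict: "clock": time; "joint_pos": joint angles; "qvel": joint speeds; "tau": joint torques, N m; "tool_pos": TCP position; "orientation": TCP orientation; "force": force on the tool from outside, world axes, zero at the start; "moment": the same for the moment, N m; "opening": finger opening in m; "gripper_force": force on a finger pad.
Only numpy, scipy, OpenCV 4.12 (cv2) and the standard library are available. Lean on these libraries where they do the work, as an engineer would, in place of code of your own. Each camera call takes 0.05 s, during which the arm holds its last target. There are 200 camera calls.

## Working session

There is one attempt and no reset: what is moved stays moved. The work goes in short steps, Python scripts to look and compute and a tool call to move; the robot and the scene stay as the last step left them, time stands still between calls to the robot, and variables do not carry over. Pictures are saved under pics/ and viewed, at most 10 in all, crops included, and the job is handed in when it is done.

Besides the shell and the picture viewer there is one more tool, called by a JSON object that holds its "fn" and its "kwargs", one argument or row to a line. move_arm: Moves the arm, as the interface text tells. Its arguments: {"type":"object","properties":{"motion":{"type":"array"}},"required":["motion"]}

```bash
mkdir -p pics; cat > h.py <<'E'
import numpy as np, cv2
from plant import ctrl
from scipy.spatial.transform import Rotation as R
def snap(n,f=None):
    s=ctrl.snapshot(n)
    if f: cv2.imwrite('pics/'+f,s['color'])
    return s
def ray(s,u,v):
    K=s['camera_matrix'];k=s['k1'];T=np.array(s['cam_to_world'])
    d=np.array([(u-K[0][2])/K[0][0],(v-K[1][2])/K[1][1]]);x=d.copy()
    for _ in range(30): x=d/(1+k*(x@x))
    return T[:3,3],T[:3,:3]@np.array([x[0],-x[1],-1])
def onz(s,u,v,z):
    o,d=ray(s,u,v);return o+d*(z-o[2])/d[2]
def tri(s1,p1,s2,p2):
    o1,d1=ray(s1,*p1);o2,d2=ray(s2,*p2)
    t=np.linalg.lstsq(np.c_[d1,-d2],o2-o1,rcond=None)[0]
    a=o1+d1*t[0];b=o2+d2*t[1];return (a+b)/2,np.linalg.norm(a-b)
def proj(s,p):
    T=np.linalg.inv(s['cam_to_world']);c=T[:3,:3]@np.array(p)+T[:3,3]
    x=np.array([c[0],-c[1]])/-c[2];x=x*(1+s['k1']*(x@x));K=s['camera_matrix']
    return np.array([K[0][0]*x[0]+K[0][2],K[1][1]*x[1]+K[1][2]])
E
python3 - <<'E'
from h import *
for n in('side','top'):
    s=snap(n,n+'0.png'); print(n,np.round(s['cam_to_world'],3).tolist(),s['k1'],np.round(s['camera_matrix'],1).tolist())
print(ctrl.get_obs())
E
```

```text
side [[0.816, 0.43, -0.385, -0.001], [-0.578, 0.603, -0.55, -0.651], [-0.004, 0.672, 0.741, 1.041], [0.0, 0.0, 0.0, 1.0]] -0.03156829327757898 [[467.0, 0.0, 277.4], [0.0, 467.0, 210.4], [0.0, 0.0, 1.0]]
top [[0.028, 0.991, -0.134, 0.386], [-0.999, 0.033, 0.037, 0.052], [0.041, 0.133, 0.99, 1.024], [0.0, 0.0, 0.0, 1.0]] 0.019556296755277685 [[391.7, 0.0, 281.7], [0.0, 391.7, 213.6], [0.0, 0.0, 1.0]]
{'clock': 0.1, 'joint_pos': array([ 8.37148107e+01,  2.05862116e+01,  6.40249271e-01, -1.69469306e-02,
       -7.01342682e+01, -1.65070214e+01]), 'qvel': array([ 0.0618276 ,  0.01094373,  0.11721736,  0.01690543,  0.0202899 ,
       -0.03973848]), 'tau': array([-1.07988468e-03, -5.84162164e+01,  2.93750489e+01,  7.01557875e+00,
        1.01015886e-02, -5.26879387e-05]), 'tool_pos': array([0.26135795, 0.62192659, 0.24474078]), 'orientation': array([ 1.79918549e+02, -7.52255150e-03, -2.27979754e+01]), 'force': array([0.24184231, 0.00731967, 0.61026674]), 'moment': array([-0.0323554 ,  0.02422355, -0.00274669]), 'gripper_force': 0.0, 'opening': 0.0876982836454221}
```

View pics/side0.png

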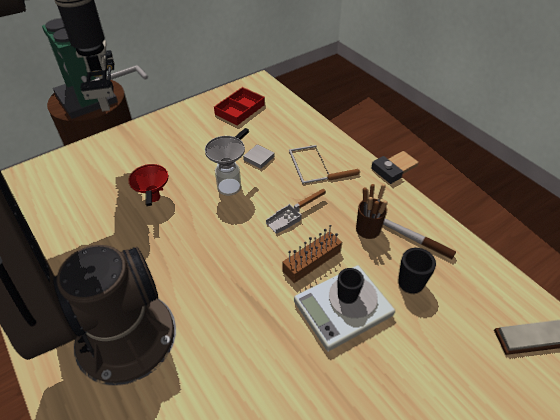

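View pics/top0.png

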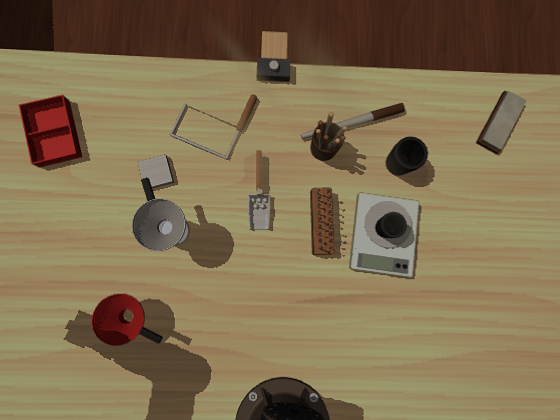

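The side view shows the silver funnel in the jar at (226,150), scoop (290,215), burr block (312,255), balance with the crucible (350,285) and graver pot (371,215). In the top view, the funnel is at (160,225), its handle tip (148,182), the scoop nose (259,230), handle end (259,152) and crucible (392,225).

Candidates:
- **Crucible:** the small one on the pan, side (350,285) / top (392,225), against the larger cup, side (416,270) / top (407,155). I choose the small one on the pan.
- **Funnel:** silver in the jar, side (226,150) / top (160,225), against red, side (149,180) / top (120,320). I choose the silver one.
- **Scoop:** one only, side (290,215) / top (259,210). The saw frame and the file are not scoops.

I'll check these in a close crop.

```bash
python3 - <<'E'
import cv2,numpy as np
t=cv2.imread('pics/top0.png');s=cv2.imread('pics/side0.png')
f=lambda im,x,y:cv2.resize(im[y:y+75,x:x+100],(400,300),interpolation=cv2.INTER_CUBIC)
cv2.imwrite('pics/c1.png',np.vstack([np.hstack([f(t,115,175),f(t,215,145)]),np.hstack([f(s,185,125),f(s,250,175)])]))
f=lambda im,x,y:cv2.resize(im[y:y+100,x:x+100],(400,400),interpolation=cv2.INTER_CUBIC)
cv2.imwrite('pics/c2.png',np.hstack([f(t,340,180),f(s,290,250)]))
E
```

```text
(no output)
```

View pics/c1.png

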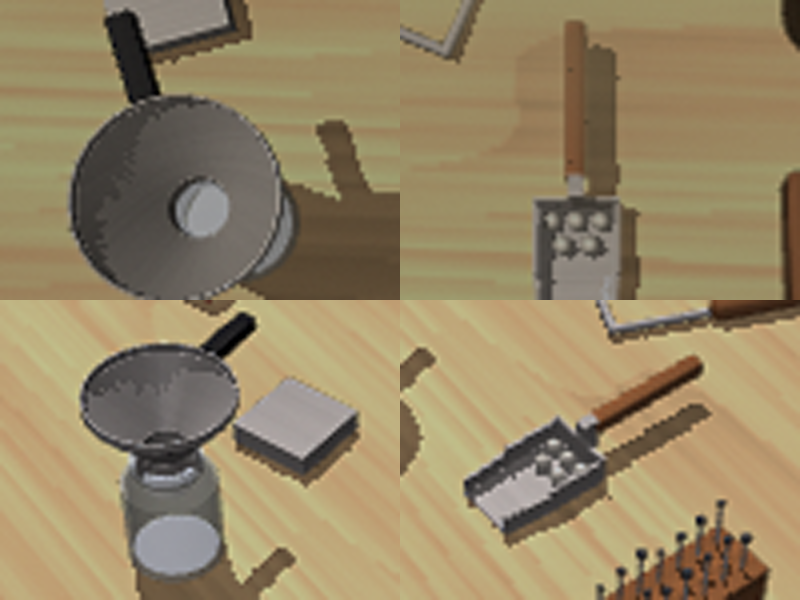

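View pics/c2.png

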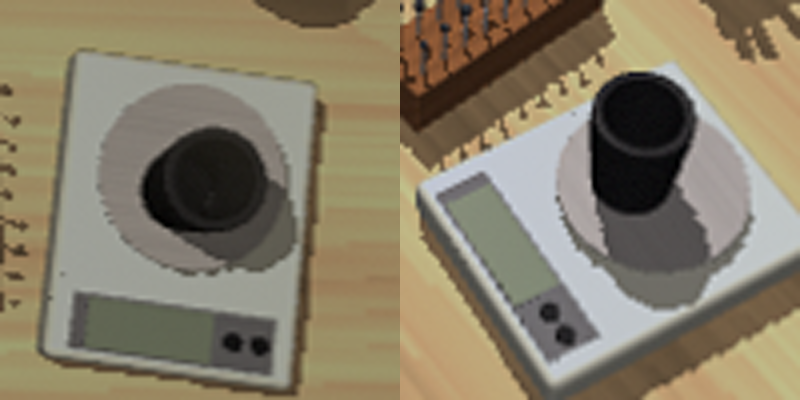

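The crops confirm the choices: the silver funnel with its black handle end at top (145.5,178.5), five pellets at the back of the scoop (top ~(259,203)), and the small crucible on the pan with its rim centred at top (393.5,224) and side (350.6,278).

```bash
cat > m.py <<'E'
from h import *
def roi(s,b,f):
    x,y,w,h=b;im=s['color'][y:y+h,x:x+w].astype(int);hsv=cv2.cvtColor(s['color'][y:y+h,x:x+w],cv2.COLOR_BGR2HSV).astype(int)
    m=f(im,hsv).astype(np.uint8)
    n,l,st,c=cv2.connectedComponentsWithStats(m);k=1+np.argmax(st[1:,4])
    yy,xx=np.where(l==k);return np.c_[xx+x,yy+y].astype(np.float32)
def ctr(p):
    r=cv2.minAreaRect(p);return np.array(r[0]),r
E
python3 - <<'E'
from m import *
t=snap('top');s=snap('side')
black=lambda im,h:im.max(2)<62
brown=lambda im,h:(h[...,1]>125)&(h[...,2]>60)&(h[...,2]<190)&(h[...,0]<14)
P={}
for nm,f,bt,bs in(('fh',black,(138,172,22,30),(232,125,20,20)),('sh',brown,(252,145,16,48),(292,186,40,30))):
    a=roi(t,bt,f);b=roi(s,bs,f);ca,ra=ctr(a);cb,rb=ctr(b)
    p,e=tri(t,ca,s,cb);print(nm,len(a),len(b),ca,ra[1:],cb,rb[1:],p.round(4),e.round(4))
def circ(nm,pt,ps,r):
    p,e=tri(t,pt,s,ps)
    for _ in range(3):
        q=[]
        for c,px in((t,pt),(s,ps)):
            pts=np.array([proj(c,p+r*np.array([np.cos(a),np.sin(a),0])) for a in np.arange(0,6.28,.05)])
            off=(pts.max(0)+pts.min(0))/2-proj(c,p); q.append(np.array(px)-off)
        p,e=tri(t,q[0],s,q[1])
    print(nm,p.round(4),e.round(4),np.ptp(pts,axis=0))
circ('funnel',(158.5,224.4),(224.8,149.6),.058)
circ('crucible',(393.5,224.1),(350.6,277.9),.031)
cv2.imwrite('pics/c3.png',np.hstack([cv2.resize(t['color'][185:240,240:280],(400,550),interpolation=cv2.INTER_CUBIC),cv2.resize(s['color'][192:242,260:310],(400,400),interpolation=cv2.INTER_CUBIC)[:550] if 0 else cv2.copyMakeBorder(cv2.resize(s['color'][192:242,260:310],(400,400),interpolation=cv2.INTER_CUBIC),0,150,0,0,0)]))
E
```

```text
fh 185 71 [151.76156616 188.13702393] ((23.3847599029541, 15.689264297485352), 72.6459732055664) [242.09292603 133.60620117] ((5.362109184265137, 13.64045238494873), 48.8140754699707) [0.5467 0.3073 0.169 ] 0.0037
sh 40 99 [258.5 180.5] ((13.0, 3.0), 90.0) [311.57775879 196.73228455] ((3.680107355117798, 28.257965087890625), 61.189208984375) [0.6105 0.0703 0.0572] 0.0265
funnel [0.4716 0.2886 0.1584] 0.002 [40.09588466 26.11613806]
crucible [ 0.4922 -0.2436  0.124 ] 0.0011 [26.5680606  22.13372077]
```

View pics/c3.png

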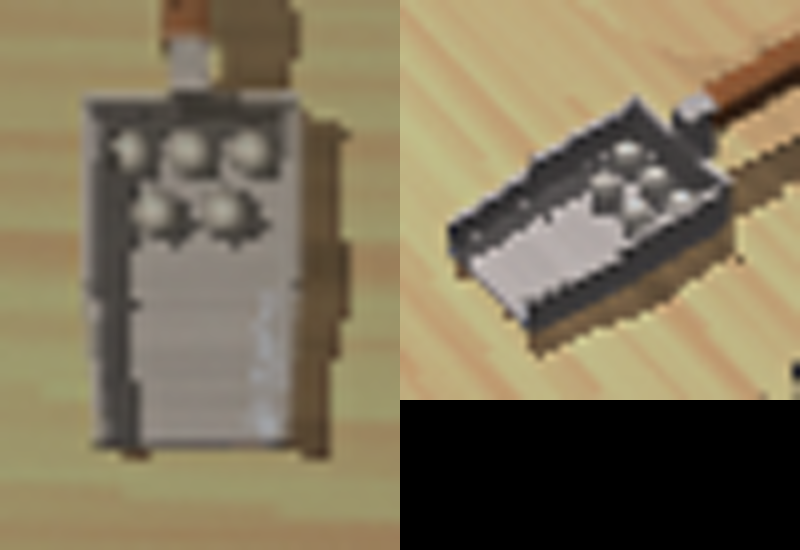

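The scoop's nose edge runs at top (249..269,229), its back wall at v≈194 and its handle at u≈258.4 (v 150..188). In the side view the handle runs from (325,191) to (299,203). I'll triangulate the ends.

```bash
python3 - <<'E'
from h import *
t=snap('top');s=snap('side')
for n,a,b in(('sh_rear',(258.1,150.1),(325,190.9)),('sh_front',(258.6,188.3),(298.8,203.4)),('backL',(248,194.2),(280.5+8.5,204)),('noseRtop',(268.7,229.2),(275.5,229.5)),('noseLtop',(249,229.2),(266,220.4)),('fh_out',(145,177.9),(246,128.9)),('fh_in',(150.9,199.1),(238.4,136.6))):
    p,e=tri(t,a,s,b);print(n,p.round(4),e.round(4))
for uv in((258.1,150.1),(258.6,188.3)):print(onz(t,*uv,.037).round(4))
for uv in((325,190.9),(298.8,203.4)):print(onz(s,*uv,.037).round(4))
for uv in((145,177.9),(150.9,199.1)):print(onz(t,*uv,.161).round(4))
for uv in((246,128.9),(238.4,136.6)):print(onz(s,*uv,.161).round(4))
print(onz(t,268.7,229.2,.022).round(4),onz(t,249,229.2,.022).round(4),onz(t,248,194.2,.022).round(4),onz(t,269.2,194.2,.022).round(4))
E
```

```text
sh_rear [0.6868 0.0807 0.0307] 0.003
sh_front [0.5827 0.0755 0.0446] 0.0031
backL [0.569  0.1031 0.0267] 0.0012
noseRtop [0.4803 0.0468 0.0253] 0.0014
noseLtop [0.4804 0.0969 0.0174] 0.0036
fh_out [0.5705 0.3245 0.1647] 0.0024
fh_in [0.5269 0.3054 0.1677] 0.006
[0.6835 0.0812 0.037 ]
[0.5828 0.0764 0.037 ]
[0.684  0.0757 0.037 ]
[0.5886 0.0804 0.037 ]
[0.5724 0.3251 0.161 ]
[0.5253 0.3089 0.161 ]
[0.5718 0.3291 0.161 ]
[0.5336 0.3113 0.161 ]
[0.48   0.0471 0.022 ] [0.4784 0.0975 0.022 ] [0.5693 0.1036 0.022 ] [0.5712 0.0487 0.022 ]
```

```bash
cat > g.py <<'E'
import sys
from h import *
# x y z yaw tilt [deg about tool y] [roll about x] -> shift mm, rotvec deg in the current tool frame
x,y,z,yaw,tilt=map(float,sys.argv[1:6])
o=ctrl.get_obs();Rc=R.from_euler('xyz',o['orientation'],degrees=True)
Rt=R.from_euler('ZXY',[yaw,180,tilt],degrees=True)
print('shift',(Rc.inv().apply(np.array([x,y,z])-o['tool_pos'])*1000).round(1),'turn',(Rc.inv()*Rt).as_rotvec(degrees=True).round(1))
print('clock',o['clock'],'q',o['joint_pos'].round(0),'F',o['force'].round(1),'op',round(o['opening'],4))
E
python3 g.py 0.609 0.0766 0.15 2 0
```

```text
shift [531.7 368.2  95.5] turn [  0.    0.  -24.8]
clock 0.3 q [ 84.  21.   1.  -0. -70. -17.] F [ 0.6 -0.2  0.1] op 0.0881
```

{"fn": "move_arm", "kwargs": {
  "motion": [
    [[35, 24, 0], [0, 0, -2], 0.5],
    [[67, 46, 0], [0, 0, -6], 0.5],
    [[100, 69, 0], [0, 0, -10], 0.5],
    [[134, 93, 0], [0, 0, -14], 0.5],
    [[167, 116, 0], [0, 0, -18], 0.5],
    [[200, 138, 0], [0, 0, -22], 0.5],
    [[234, 162, 0], [0, 0, -24.8], 0.5],
    [[267, 185, 0], [0, 0, -24.8], 0.5],
    [[300, 208, 0], [0, 0, -24.8], 0.5],
    [[333, 230, 0], [0, 0, -24.8], 0.5]
  ]
}}

```text
clock: 1.13
tool_pos: [0.48, 0.2793, 0.2459]
orientation: [-180.0, -0.0, 2.0]
force: [0.6, 0.9, -0.2]
opening: 0.044
gripper_force: 0.0
```

```bash
python3 g.py 0.609 0.0766 0.10 2 0
```

```text
shift [121.7 207.2 145.9] turn [-0. -0.  0.]
clock 1.1333 q [ 50.   9. -15.  -0. -66.  42.] F [ 0.6  0.9 -0.2] op 0.044
```

{"fn": "move_arm", "kwargs": {
  "motion": [
    [[20, 34, 0], [0, 0, 0], 0.5],
    [[40, 68, 10], [0, 0, 0], 0.5],
    [[60, 102, 30], [0, 0, 0], 0.5],
    [[80, 136, 55], [0, 0, 0], 0.5],
    [[98, 166, 80], [0, 0, 0], 0.5],
    [[112, 190, 105], [0, 0, 0], 0.5],
    [[122, 207, 130], [0, 0, 0], 0.5],
    [[122, 207, 146], [0, 0, 0], 0.5],
    [[122, 207, 146], [0, 0, 0], 0.5],
    [[122, 207, 146], [0, 0, 0], 0.5]
  ]
}}

```text
clock: 1.97
tool_pos: [0.6082, 0.0782, 0.099]
orientation: [179.9, 0.1, 2.0]
force: [-0.0, 0.0, 0.2]
opening: 0.0437
gripper_force: 0.0
```

```bash
python3 g.py 0.609 0.0768 0.03 2 0; python3 - <<'E'
from h import *
t=snap('top');s=snap('side')
cv2.imwrite('pics/c4.png',np.hstack([cv2.resize(t['color'][130:230,210:310],(400,400)),cv2.resize(s['color'][140:240,250:350],(400,400))]))
E
```

```text
shift [ 0.9  1.3 69. ] turn [ 0.1  0.1 -0. ]
clock 1.9667 q [ 26.  22. -18.   0. -50.  66.] F [-0.   0.   0.2] op 0.0437
```

View pics/c4.png

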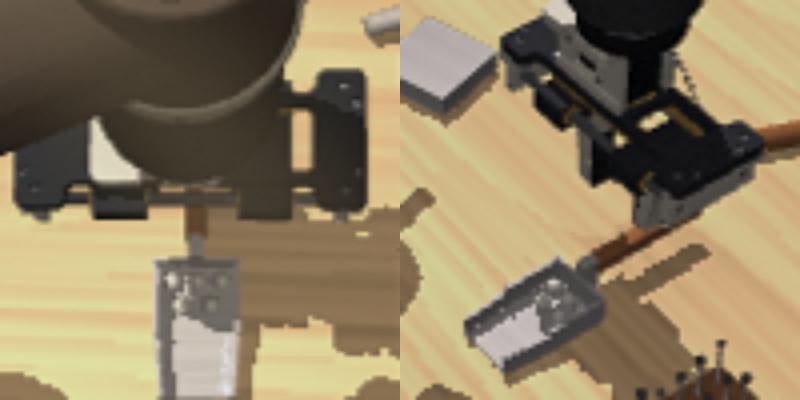

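The handle (about (195,220) in the left crop) passes midway between the half-open fingers, and the pellets still lie at the back. Descending.

{"fn": "move_arm", "kwargs": {
  "motion": [
    [[0, 0, 12], [0, 0, 0], 0.5],
    [[0, 0, 26], [0, 0, 0], 0.5],
    [[1, 1, 40], [0, 0, 0], 0.5],
    [[1, 1, 52], [0, 0, 0], 0.5],
    [[1, 1, 62], [0, 0, 0], 0.5],
    [[1, 1, 68], [0, 0, 0], 0.5],
    [[1, 1, 69], [0, 0, 0], 0.5],
    [[1, 1, 69], [0, 0, 0], 0.65],
    [[1, 1, 69], [0, 0, 0], 0.75],
    [[1, 1, 69], [0, 0, 0], 0.8]
  ]
}}

```text
clock: 2.9
tool_pos: [0.6101, 0.0779, 0.0313]
orientation: [-180.0, -0.1, 2.0]
force: [-0.4, 0.1, -0.2]
opening: 0.0295
gripper_force: 0.0
```

{"fn": "move_arm", "kwargs": {
  "motion": [
    [[0, 0, 0], [0, 0, 0], 0.85],
    [[0, 0, 0], [0, 0, 0], 0.9],
    [[0, 0, 0], [0, 0, 0], 1],
    [[0, 0, 0], [0, 0, 0], 1],
    [[0, 0, 0], [0, 0, 0], 1],
    [[0, 0, 0], [0, 0, 0], 1],
    [[0, 0, 0], [0, 0, 0], 1]
  ]
}}

```text
clock: 3.48
tool_pos: [0.6099, 0.0778, 0.0308]
orientation: [-180.0, -0.0, 2.0]
force: [0.1, -0.0, 3.4]
opening: 0.0137
gripper_force: 30.0
```

{"fn": "move_arm", "kwargs": {
  "motion": [
    [[0, 0, -3], [0, 0, 0], 1],
    [[0, 0, -10], [0, 0, 0], 1],
    [[0, 0, -22], [0, 0, 0], 1],
    [[0, 0, -40], [0, 0, 0], 1],
    [[0, 0, -62], [0, 0, 0], 1],
    [[0, 0, -86], [0, 0, 0], 1],
    [[0, 0, -110], [0, 0, 0], 1],
    [[0, 0, -134], [0, 0, 0], 1],
    [[0, 0, -156], [0, 0, 0], 1],
    [[0, 0, -174], [0, 0, 0], 1]
  ]
}}

```text
clock: 4.32
tool_pos: [0.6097, 0.0776, 0.2077]
orientation: [-180.0, -0.1, 2.0]
force: [1.8, 0.3, -3.3]
opening: 0.0139
gripper_force: 30.0
```

{"fn": "move_arm", "kwargs": {
  "motion": [
    [[0, 0, -14], [0, 0, 0], 1],
    [[0, 0, -26], [0, 0, 0], 1],
    [[0, 0, -36], [0, 0, 0], 1],
    [[0, 0, -44], [0, 0, 0], 1],
    [[0, 0, -48], [0, 0, 0], 1],
    [[0, 0, -50], [0, 0, 0], 1],
    [[0, 0, -50], [0, 0, 0], 1]
  ]
}}

```text
clock: 4.9
tool_pos: [0.6095, 0.0777, 0.2546]
orientation: [-180.0, 0.0, 2.0]
force: [-0.4, -0.9, -1.2]
opening: 0.0141
gripper_force: 30.0
```

```bash
python3 - <<'E'
from h import *
t=snap('top');s=snap('side');p=ctrl.get_obs()['tool_pos'];print(p,proj(t,p),proj(s,p))
cv2.imwrite('pics/c5.png',np.hstack([cv2.resize(t['color'][160:260,210:310],(400,400)),cv2.resize(s['color'][80:180,200:300],(400,400))]))
E
```

```text
[0.60928422 0.07757706 0.25382702] [256.54320651 154.2716419 ] [308.20846831 144.0057515 ]
```

View pics/c5.png

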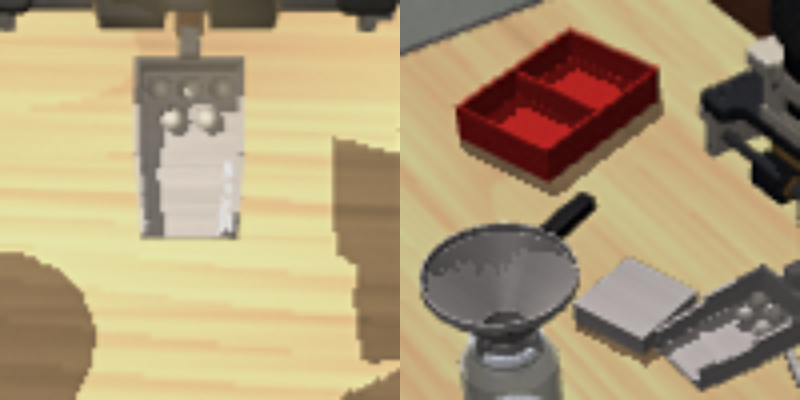

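The scoop is held with all five pellets in place and hangs nearly level. Its nose is at top (257.5,219.3) and side (271,173). I'll measure the sag.

```bash
python3 - <<'E'
from h import *
t=snap('top');s=snap('side')
print(tri(t,(257.5,219.3),s,(271,173)))
p=[.478,.073,.226]; print(proj(t,p),proj(s,p))
# lip target over funnel: tilt 58, yaw -58
F=np.array([.4716,.2886]);ya=-58
for th,z,off in((0,.20,0),(30,.20,.01),(58,.168,.008)):
    a=np.radians(th);c,s_=np.cos(a),np.sin(a);L=.131;h=.028
    dx=-L*c+h*s_;dz=-L*s_-h*c
    u=np.array([np.cos(np.radians(ya)),np.sin(np.radians(ya))])
    g=F+u*(off-dx);print(th,g.round(4),round(z-dz,4))
E
python3 g.py .5432 .1741 .29 -58 0
```

```text
(array([0.48271232, 0.07052181, 0.22424064]), np.float64(0.004779736609319875))
[256.78683529 220.44002041] [267.97949598 172.82569111]
0 [0.541  0.1775] 0.228
30 [0.5296 0.1958] 0.2897
58 [0.5    0.2431] 0.2939
shift [-62.7 -98.8 -36.3] turn [ 0.1  0.1 60. ]
clock 5.1 q [ 25.  15.  -7.  -0. -69.  67.] F [-0.7  0.7 -1.6] op 0.0135
```

{"fn": "move_arm", "kwargs": {
  "motion": [
    [[-1, -2, -1], [0, 0, 1], 1],
    [[-4, -6, -3], [0, 0, 4], 1],
    [[-8, -13, -6], [0, 0, 8], 1],
    [[-13, -21, -9], [0, 0, 13], 1],
    [[-18, -29, -12], [0, 0, 18], 1],
    [[-24, -38, -16], [0, 0, 23], 1],
    [[-30, -47, -20], [0, 0, 28], 1],
    [[-36, -56, -24], [0, 0, 33], 1],
    [[-42, -65, -28], [0, 0, 38], 1],
    [[-47, -74, -31], [0, 0, 43], 1]
  ]
}}

```text
clock: 5.93
tool_pos: [0.5595, 0.1504, 0.2857]
orientation: [180.0, 0.0, -41.3]
force: [0.4, -0.5, -1.7]
opening: 0.0136
gripper_force: 30.0
```

```bash
python3 g.py .541 .1775 .29 -58 0
```

```text
shift [-31.8  -8.1  -4.3] turn [ 0.   0.  16.7]
clock 5.9333 q [ 34.  10.  -8.   0. -72.  14.] F [ 0.4 -0.5 -1.7] op 0.0136
```

{"fn": "move_arm", "kwargs": {
  "motion": [
    [[-5, -1, -1], [0, 0, 4], 1],
    [[-11, -3, -2], [0, 0, 8], 1],
    [[-18, -5, -3], [0, 0, 12], 1],
    [[-24, -7, -4], [0, 0, 15], 1],
    [[-29, -8, -4], [0, 0, 16.5], 1],
    [[-32, -8, -4], [0, 0, 16.7], 1],
    [[-32, -8, -4], [0, 0, 16.7], 1]
  ]
}}

```text
clock: 6.52
tool_pos: [0.5407, 0.1773, 0.2894]
orientation: [180.0, 0.0, -57.6]
force: [0.4, -1.1, -2.0]
opening: 0.0137
gripper_force: 30.0
```

```bash
python3 g.py .5296 .1958 .295 -58 30;python3 g.py .500 .2431 .294 -58 58
```

```text
shift [-21.5  -0.5  -5.6] turn [-0.1 30.   0.4]
clock 6.5167 q [ 38.   9.  -9.  -0. -72.  -5.] F [ 0.4 -1.1 -2. ] op 0.0137
shift [-77.3  -0.9  -4.6] turn [-0.2 58.   0.3]
clock 6.5167 q [ 38.   9.  -9.  -0. -72.  -5.] F [ 0.4 -1.1 -2. ] op 0.0137
```

{"fn": "move_arm", "kwargs": {
  "motion": [
    [[-2, 0, -2], [0, 3, 0], 1],
    [[-4, 0, -4], [0, 7, 0], 1],
    [[-7, 0, -6], [0, 11, 0], 1],
    [[-10, 0, -6], [0, 15, 0], 1],
    [[-13, 0, -6], [0, 19, 0], 1],
    [[-16, 0, -6], [0, 23, 0], 1],
    [[-19, 0, -6], [0, 27, 0], 1],
    [[-22, 0, -6], [0, 30, 0], 1],
    [[-22, 0, -6], [0, 30, 0], 1],
    [[-22, 0, -6], [0, 30, 0], 1]
  ]
}}

```text
clock: 7.35
tool_pos: [0.529, 0.196, 0.2949]
orientation: [179.9, -30.0, -57.5]
force: [-0.1, 0.0, -2.7]
opening: 0.0138
gripper_force: 30.0
```

```bash
python3 g.py .500 .2431 .294 -58 58; python3 - <<'E'
from h import *
t=snap('top');s=snap('side')
cv2.imwrite('pics/c6.png',np.hstack([cv2.resize(t['color'][160:260,120:220],(400,400)),cv2.resize(s['color'][80:180,190:290],(400,400))]))
E
```

```text
shift [-48.4  -0.7 -26.9] turn [-0.2 28.   0.4]
clock 7.35 q [ 56.   9. -25.  29. -71. -37.] F [-0.1  0.  -2.7] op 0.0138
```

View pics/c6.png

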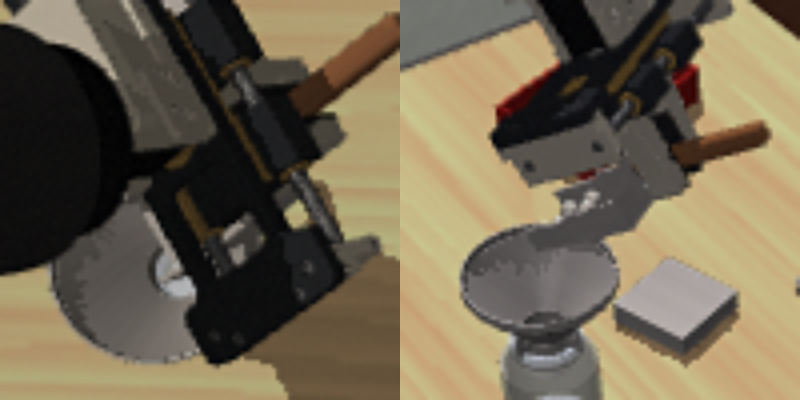

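The scoop, tilted 30°, holds all five pellets, and its lip at side (540,240 in the crop) is over the funnel. I'll keep tilting.

{"fn": "move_arm", "kwargs": {
  "motion": [
    [[-8, 0, -3], [0, 4, 0], 1],
    [[-15, 0, -6], [0, 8, 0], 1],
    [[-22, 0, -10], [0, 12, 0], 1],
    [[-28, 0, -13], [0, 15, 0], 1],
    [[-33, 0, -16], [0, 18, 0], 1],
    [[-38, 0, -19], [0, 21, 0], 1],
    [[-43, 0, -22], [0, 24, 0], 1],
    [[-47, 0, -25], [0, 27, 0], 1],
    [[-48, 0, -26], [0, 28, 0], 1],
    [[-48, 0, -26], [0, 28, 0], 1]
  ]
}}

```text
clock: 8.28
tool_pos: [0.5004, 0.2419, 0.2935]
orientation: [179.8, -58.0, -57.6]
force: [-0.4, -0.3, -2.0]
opening: 0.0138
gripper_force: 30.0
```

{"fn": "move_arm", "kwargs": {
  "motion": [
    [[0, 0, 0], [0, 2, 0], 1],
    [[0, 0, 0], [0, 4, 0], 1],
    [[0, 0, 0], [0, 4, 0], 1],
    [[0, 0, 0], [0, 4, 0], 1],
    [[0, 0, 0], [0, 4, 0], 1],
    [[0, 0, 0], [0, 4, 0], 1]
  ]
}}

```text
clock: 8.78
tool_pos: [0.5003, 0.2416, 0.2943]
orientation: [-179.9, -62.0, -57.8]
force: [-0.4, -1.3, -1.0]
opening: 0.0136
gripper_force: 30.0
```

```bash
python3 g.py .5296 .1958 .295 -58 30; python3 - <<'E'
from h import *
t=snap('top');s=snap('side','s7.png')
cv2.imwrite('pics/c7.png',np.hstack([cv2.resize(t['color'][180:255,120:195],(400,400)),cv2.resize(s['color'][115:215,185:285],(400,400))]))
E
```

```text
shift [26.2 -0.3 47.7] turn [ -0.2 -32.    0.2]
clock 8.7833 q [ 70.  21. -34.  44. -86. -63.] F [-0.4 -1.3 -1. ] op 0.0136
```

View pics/c7.png

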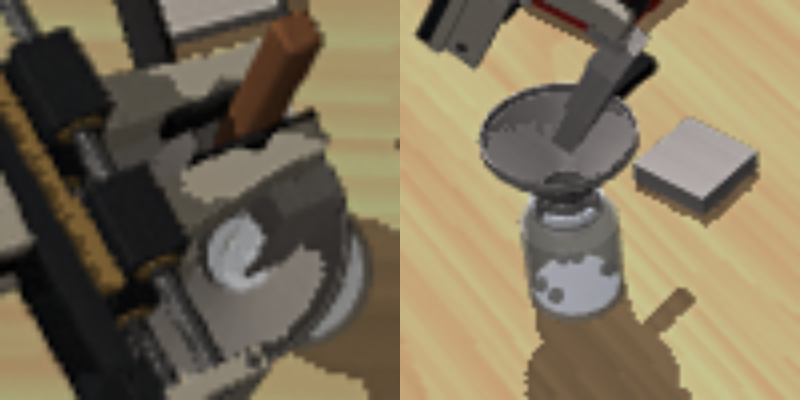

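The funnel's throat is clear, and five pellets show on the jar floor in the right crop at about (558,260), (578,257), (608,267), (541,285) and (557,296). The scoop looks empty. I'll bring it back by the same path.

{"fn": "move_arm", "kwargs": {
  "motion": [
    [[2, 0, 5], [0, -4, 0], 1],
    [[5, 0, 11], [0, -8, 0], 1],
    [[8, 0, 18], [0, -12, 0], 1],
    [[11, 0, 24], [0, -16, 0], 1],
    [[15, 0, 30], [0, -20, 0], 1],
    [[19, 0, 36], [0, -24, 0], 1],
    [[22, 0, 41], [0, -28, 0], 1],
    [[26, 0, 47], [0, -32, 0], 1],
    [[26, 0, 47], [0, -32, 0], 1],
    [[26, 0, 47], [0, -32, 0], 1]
  ]
}}

```text
clock: 9.72
tool_pos: [0.5292, 0.1954, 0.296]
orientation: [-179.9, -30.0, -57.9]
force: [-0.1, 0.3, -0.5]
opening: 0.0139
gripper_force: 30.0
```

```bash
python3 g.py .541 .1775 .295 -58 0
```

```text
shift [18.  -0.4 11.6] turn [ -0.2 -30.    0.1]
clock 9.7167 q [ 56.   9. -25.  29. -71. -37.] F [-0.1  0.3 -0.5] op 0.0139
```

{"fn": "move_arm", "kwargs": {
  "motion": [
    [[2, 0, 1], [0, -4, 0], 1],
    [[5, 0, 3], [0, -9, 0], 1],
    [[8, 0, 5], [0, -14, 0], 1],
    [[11, 0, 7], [0, -19, 0], 1],
    [[14, 0, 9], [0, -24, 0], 1],
    [[17, 0, 11], [0, -28, 0], 1],
    [[18, 0, 12], [0, -30, 0], 1],
    [[18, 0, 12], [0, -30, 0], 1],
    [[18, 0, 12], [0, -30, 0], 1]
  ]
}}

```text
clock: 10.47
tool_pos: [0.5404, 0.1775, 0.2928]
orientation: [179.9, -0.1, -57.8]
force: [0.7, 0.0, -1.2]
opening: 0.0137
gripper_force: 30.0
```

```bash
python3 g.py .6099 .0778 .24 2 0; python3 - <<'E'
from h import *
s=snap('side');c=s['color'];a=cv2.imread('pics/s7.png')
d=np.abs(c[172:200,214:245].astype(int)-a[172:200,214:245]).max()
print('jar region change',d)
E
```

```text
shift [121.3  -5.8  53. ] turn [  0.2  -0.  -59.8]
clock 10.4667 q [ 38.   9.  -9.   0. -72.  -6.] F [ 0.7  0.  -1.2] op 0.0137
jar region change 26
```

{"fn": "move_arm", "kwargs": {
  "motion": [
    [[8, 0, 0], [0, 0, -4], 1],
    [[20, -1, 0], [0, 0, -10], 1],
    [[33, -2, 0], [0, 0, -16], 1],
    [[46, -2, 0], [0, 0, -22], 1],
    [[59, -3, 0], [0, 0, -28], 1],
    [[72, -4, 0], [0, 0, -34], 1],
    [[85, -4, 0], [0, 0, -40], 1],
    [[98, -5, 5], [0, 0, -46], 1],
    [[110, -5, 12], [0, 0, -52], 1],
    [[118, -6, 20], [0, 0, -57], 1]
  ]
}}

```text
clock: 11.35
tool_pos: [0.6085, 0.0816, 0.2731]
orientation: [179.9, 0.0, -0.3]
force: [-0.2, -0.1, -1.3]
opening: 0.0137
gripper_force: 30.0
```

```bash
python3 g.py .6099 .0778 .06 2 0
```

```text
shift [  1.4   3.4 213.1] turn [ 0.1  0.  -2.3]
clock 11.35 q [ 26.  14.  -5.   0. -71.  64.] F [-0.2 -0.1 -1.3] op 0.0137
```

{"fn": "move_arm", "kwargs": {
  "motion": [
    [[0, 1, 8], [0, 0, -1], 1],
    [[1, 2, 25], [0, 0, -2], 1],
    [[1, 3, 50], [0, 0, -2.3], 1],
    [[1, 3, 80], [0, 0, -2.3], 1],
    [[1, 3, 110], [0, 0, -2.3], 1],
    [[1, 3, 140], [0, 0, -2.3], 1],
    [[1, 3, 168], [0, 0, -2.3], 1],
    [[1, 3, 190], [0, 0, -2.3], 1],
    [[1, 3, 206], [0, 0, -2.3], 1],
    [[1, 3, 213], [0, 0, -2.3], 1]
  ]
}}

```text
clock: 12.18
tool_pos: [0.6072, 0.079, 0.0574]
orientation: [179.9, 0.3, 1.6]
force: [-0.5, -0.4, -1.1]
opening: 0.0135
gripper_force: 30.0
```

```bash
python3 g.py .6099 .0778 .0315 2 0
```

```text
shift [ 2.8  1.2 25.9] turn [ 0.1  0.3 -0.4]
clock 12.1833 q [ 26.  25. -20.   0. -45.  66.] F [-0.5 -0.4 -1.1] op 0.0135
```

{"fn": "move_arm", "kwargs": {
  "motion": [
    [[1, 0, 4], [0, 0, 0], 1],
    [[1, 0, 9], [0, 0, 0], 1],
    [[1, 0, 14], [0, 0, 0], 1],
    [[1, 0, 18], [0, 0, 0], 1],
    [[1, 0, 21], [0, 0, 0], 1],
    [[1, 0, 24], [0, 0, 0], 1],
    [[1, 0, 26], [0, 0, 0], 1],
    [[1, 0, 27], [0, 0, 0], 1],
    [[1, 0, 28], [0, 0, 0], 1],
    [[1, 0, 28], [0, 0, 0], 1]
  ]
}}

```text
clock: 13.02
tool_pos: [0.6106, 0.0785, 0.0325]
orientation: [180.0, 0.0, 1.6]
force: [-1.0, 0.6, -1.0]
opening: 0.0135
gripper_force: 30.0
```

{"fn": "move_arm", "kwargs": {
  "motion": [
    [[0, 0, 0.5], [0, 0, 0], 1],
    [[0, 0, 1], [0, 0, 0], 1],
    [[0, 0, 1.5], [0, 0, 0], 1],
    [[0, 0, 1.5], [0, 0, 0], 1],
    [[0, 0, 1.5], [0, 0, 0], 1]
  ]
}}

```text
clock: 13.43
tool_pos: [0.6106, 0.0786, 0.0312]
orientation: [-180.0, -0.0, 1.6]
force: [-0.4, 0.4, -1.6]
opening: 0.0139
gripper_force: 30.0
```

{"fn": "move_arm", "kwargs": {
  "motion": [
    [[0, 0, 0.5], [0, 0, 0], 1],
    [[0, 0, 1], [0, 0, 0], 1],
    [[0, 0, 1], [0, 0, 0], 1],
    [[0, 0, 1], [0, 0, 0], 1]
  ]
}}

```text
clock: 13.77
tool_pos: [0.6109, 0.0786, 0.0306]
orientation: [-180.0, -0.0, 1.6]
force: [-0.8, -0.5, 5.4]
opening: 0.0137
gripper_force: 30.0
```

Contact made (+5 N). I'll open gently to half and then rise.

{"fn": "move_arm", "kwargs": {
  "motion": [
    [[0, 0, 0], [0, 0, 0], 0.8],
    [[0, 0, 0], [0, 0, 0], 0.7],
    [[0, 0, 0], [0, 0, 0], 0.6],
    [[0, 0, 0], [0, 0, 0], 0.5],
    [[0, 0, 0], [0, 0, 0], 0.5],
    [[0, 0, -5], [0, 0, 0], 0.5],
    [[0, 0, -20], [0, 0, 0], 0.5],
    [[0, 0, -45], [0, 0, 0], 0.5],
    [[0, 0, -80], [0, 0, 0], 0.5],
    [[0, 0, -115], [0, 0, 0], 0.5]
  ]
}}

```text
clock: 14.6
tool_pos: [0.6099, 0.0783, 0.1459]
orientation: [180.0, 0.1, 1.6]
force: [1.0, 0.9, 0.3]
opening: 0.044
gripper_force: 0.0
```

```bash
python3 g.py .5475 .3168 .25 20.4 0
```

```text
shift [ -55.8 -240.1 -104.2] turn [  0.    0.1 -18.8]
clock 14.6 q [ 25.  20. -15.  -0. -56.  66.] F [1.  0.9 0.3] op 0.044
```

{"fn": "move_arm", "kwargs": {
  "motion": [
    [[0, 0, -35], [0, 0, 0], 0.5],
    [[0, -5, -70], [0, 0, -2], 0.5],
    [[-7, -30, -95], [0, 0, -5], 0.5],
    [[-15, -64, -104], [0, 0, -8], 0.5],
    [[-23, -98, -104], [0, 0, -11], 0.5],
    [[-31, -132, -104], [0, 0, -14], 0.5],
    [[-39, -166, -104], [0, 0, -17], 0.5],
    [[-46, -198, -104], [0, 0, -18.8], 0.5],
    [[-52, -226, -104], [0, 0, -18.8], 0.5],
    [[-56, -240, -104], [0, 0, -18.8], 0.5]
  ]
}}

```text
clock: 15.43
tool_pos: [0.5469, 0.3198, 0.2493]
orientation: [-180.0, -0.0, 20.5]
force: [0.7, -0.4, -0.0]
opening: 0.0438
gripper_force: 0.0
```

{"fn": "move_arm", "kwargs": {
  "motion": [
    [[0, 0, 0], [0, 0, 0], 0.5],
    [[0, 0, 0], [0, 0, 0], 0.5]
  ]
}}

```text
clock: 15.6
tool_pos: [0.5474, 0.3173, 0.249]
orientation: [180.0, 0.0, 20.5]
force: [0.7, 0.5, 0.3]
opening: 0.0439
gripper_force: 0.0
```

```bash
python3 g.py .5475 .3168 .155 20.4 0;python3 - <<'E'
from h import *
t=snap('top','t8.png');s=snap('side','s8.png');c=s['color'];a=cv2.imread('pics/s7.png')
# black/gray handle position, funnel rim unchanged from start?
a=cv2.imread('pics/top0.png');b=t['color'];d=np.abs(a.astype(int)-b).max(2)
print('scoop region diff frac',(d[185:235,245:275]>60).mean(),(d[150:190,254:263]>60).mean())
E
```

```text
shift [-0.1  0.5 94. ] turn [0.  0.  0.1]
clock 15.6 q [ 48.  17.  -5.  -0. -69.  63.] F [0.7 0.5 0.3] op 0.0439
scoop region diff frac 0.15733333333333333 0.013888888888888888
```

{"fn": "move_arm", "kwargs": {
  "motion": [
    [[0, 0, 15], [0, 0, 0], 0.5],
    [[0, 0, 35], [0, 0, 0], 0.5],
    [[0, 0, 55], [0, 0, 0], 0.5],
    [[0, 0, 72], [0, 0, 0], 0.5],
    [[0, 0, 84], [0, 0, 0], 0.5],
    [[0, 0, 91], [0, 0, 0], 0.5],
    [[0, 0, 94], [0, 0, 0], 0.5],
    [[0, 0, 94], [0, 0, 0], 0.6],
    [[0, 0, 94], [0, 0, 0], 0.7],
    [[0, 0, 94], [0, 0, 0], 0.74]
  ]
}}

```text
clock: 16.53
tool_pos: [0.5484, 0.3172, 0.1562]
orientation: [-180.0, -0.1, 20.4]
force: [-0.6, -0.6, 0.5]
opening: 0.0291
gripper_force: 0.0
```

{"fn": "move_arm", "kwargs": {
  "motion": [
    [[0, 0, 0], [0, 0, 0], 0.77],
    [[0, 0, 0], [0, 0, 0], 0.79],
    [[0, 0, 0], [0, 0, 0], 0.81],
    [[0, 0, 0], [0, 0, 0], 0.83],
    [[0, 0, 0], [0, 0, 0], 0.9],
    [[0, 0, 0], [0, 0, 0], 1],
    [[0, 0, 0], [0, 0, 0], 1],
    [[0, 0, 0], [0, 0, 0], 1]
  ]
}}

```text
clock: 17.2
tool_pos: [0.548, 0.317, 0.1553]
orientation: [-180.0, -0.0, 20.4]
force: [1.1, 0.2, 1.6]
opening: 0.0159
gripper_force: 29.9
```

```bash
python3 g.py .5475 .3168 .155 20.4 0
```

```text
shift [-0.6  0.   0.3] turn [-0. -0.  0.]
clock 17.2 q [ 48.  21. -12.   0. -58.  63.] F [1.1 0.2 1.6] op 0.0159
```

{"fn": "move_arm", "kwargs": {
  "motion": [
    [[0, 0, -2], [0, 0, 0], 1],
    [[0, 0, -6], [0, 0, 0], 1],
    [[0, 0, -11], [0, 0, 0], 1],
    [[0, 0, -17], [0, 0, 0], 1],
    [[0, 0, -24], [0, 0, 0], 1],
    [[0, 0, -32], [0, 0, 0], 1],
    [[0, 0, -42], [0, 0, 0], 1],
    [[0, 0, -54], [0, 0, 0], 1],
    [[0, 0, -68], [0, 0, 0], 1],
    [[0, 0, -84], [0, 0, 0], 1]
  ]
}}

```text
clock: 18.03
tool_pos: [0.5477, 0.3168, 0.2403]
orientation: [180.0, 0.0, 20.4]
force: [0.7, -0.1, -1.8]
opening: 0.0155
gripper_force: 29.9
```

{"fn": "move_arm", "kwargs": {
  "motion": [
    [[0, 0, -16], [0, 0, 0], 1],
    [[0, 0, -32], [0, 0, 0], 1],
    [[0, 0, -46], [0, 0, 0], 1],
    [[0, 0, -56], [0, 0, 0], 1],
    [[0, 0, -60], [0, 0, 0], 1],
    [[0, 0, -60], [0, 0, 0], 1]
  ]
}}

```text
clock: 18.53
tool_pos: [0.5481, 0.3171, 0.3005]
orientation: [-180.0, -0.1, 20.4]
force: [-0.7, -0.3, -2.1]
opening: 0.0152
gripper_force: 29.9
```

```bash
python3 - <<'E'
from m import *
t=snap('top','t9.png');s=snap('side','s9.png');print(ctrl.get_obs()['tool_pos'],ctrl.get_obs()['force'])
# expected level funnel: axis & rim
o=ctrl.get_obs();p=o['tool_pos'];y=np.radians(20.4);ax=np.array([.548-.4716,.317-.2886]);
c=p+np.array([-ax[0],-ax[1],.005]);print('rim exp',c.round(4),proj(t,c),proj(s,c),'spout',proj(s,c-[0,0,.088]))
for n,cam in(('t',t),('s',s)):
    pts=np.array([proj(cam,c+.058*np.array([np.cos(a),np.sin(a),0])) for a in np.arange(0,6.28,.05)])
    print(n,pts.min(0).round(1),pts.max(0).round(1))
a=cv2.imread('pics/s7.png');print(s['color'].shape)
E
```

```text
[0.5475168  0.31676392 0.29852152] [ 0.27751321 -0.49781508 -2.77396001]
rim exp [0.4711 0.2884 0.3035] [137.46032826 215.49214107] [219.62709845 107.63597748] spout [222.59759889 133.72688656]
t [104.8 184.3] [169.7 247.4]
s [197.8  95.2] [241.4 120.9]
(420, 560, 3)
```

```bash
python3 g.py .555 .013 .30 -8 0; python3 - <<'E'
from m import *
s=cv2.imread('pics/s9.png');t=cv2.imread('pics/t9.png')
for im,b in((s,(185,85,70,60)),(t,(90,175,90,90))):
    h=cv2.cvtColor(im,cv2.COLOR_BGR2HSV);x,y,w,hh=b;r=(h[y:y+hh,x:x+w,1]<55)
    n,l,st,c=cv2.connectedComponentsWithStats(r.astype(np.uint8));print([ (q[0]+x,q[1]+y,q[0]+q[2]+x,q[1]+q[3]+y,q[4]) for q in st[1:] if q[4]>60])
E
```

```text
shift [-98.9 287.3  -1.4] turn [ 0.   0.  28.4]
clock 18.6333 q [ 48.  15.  -0.  -0. -75.  63.] F [ 0.3 -0.5 -2.8] op 0.0158
[(np.int32(185), np.int32(85), np.int32(222), np.int32(99), np.int32(273)), (np.int32(198), np.int32(85), np.int32(255), np.int32(137), np.int32(1425))]
[(np.int32(90), np.int32(175), np.int32(180), np.int32(247), np.int32(4366))]
```

The funnel's edges match the level prediction to within 1 px. Carrying across at a spout height of about 0.215 m.

{"fn": "move_arm", "kwargs": {
  "motion": [
    [[-4, 10, 0], [0, 0, 1], 1],
    [[-12, 34, 0], [0, 0, 3.5], 1],
    [[-22, 64, 0], [0, 0, 6.5], 1],
    [[-33, 96, 0], [0, 0, 9.5], 1],
    [[-44, 128, 0], [0, 0, 12.5], 1],
    [[-55, 160, 0], [0, 0, 16], 1],
    [[-66, 192, 0], [0, 0, 19], 1],
    [[-77, 224, 0], [0, 0, 22], 1],
    [[-88, 256, 0], [0, 0, 25.5], 1],
    [[-99, 287, 0], [0, 0, 28.4], 1]
  ]
}}

```text
clock: 19.47
tool_pos: [0.5542, 0.0112, 0.2983]
orientation: [180.0, 0.1, -8.2]
force: [1.0, 0.2, -1.1]
opening: 0.0157
gripper_force: 29.9
```

```bash
python3 g.py .5571 -.2925 .30 -37 0
```

```text
shift [ 46.2 300.2  -1.6] turn [ 0.   0.1 28.8]
clock 19.4667 q [ 21.   7. -10.  -0. -73.  60.] F [ 1.   0.2 -1.1] op 0.0157
```

{"fn": "move_arm", "kwargs": {
  "motion": [
    [[5, 32, 0], [0, 0, 3], 1],
    [[10, 65, 0], [0, 0, 6], 1],
    [[15, 98, 0], [0, 0, 9.5], 1],
    [[20, 131, 0], [0, 0, 12.5], 1],
    [[25, 164, 0], [0, 0, 16], 1],
    [[30, 197, 0], [0, 0, 19], 1],
    [[35, 229, 0], [0, 0, 22], 1],
    [[40, 258, 0], [0, 0, 25], 1],
    [[44, 283, 0], [0, 0, 27.5], 1],
    [[46, 300, 0], [0, 0, 28.8], 1]
  ]
}}

```text
clock: 20.3
tool_pos: [0.5579, -0.2926, 0.2977]
orientation: [179.9, 0.1, -37.1]
force: [0.3, 0.4, -2.0]
opening: 0.0156
gripper_force: 29.9
```

{"fn": "move_arm", "kwargs": {
  "motion": [
    [[0, 0, 10], [0, 0, 0], 1],
    [[0, 0, 22], [0, 0, 0], 1],
    [[0, 0, 34], [0, 0, 0], 1],
    [[0, 0, 44], [0, 0, 0], 1],
    [[0, 0, 52], [0, 0, 0], 1],
    [[0, 0, 58], [0, 0, 0], 1],
    [[0, 0, 60], [0, 0, 0], 1],
    [[0, 0, 60], [0, 0, 0], 1]
  ]
}}

```text
clock: 20.97
tool_pos: [0.5589, -0.2898, 0.2386]
orientation: [180.0, 0.0, -36.8]
force: [-0.3, -0.1, -1.4]
opening: 0.0155
gripper_force: 29.9
```

```bash
python3 g.py .5571 -.2925 .214 -37 0; python3 - <<'E'
from m import *
t=snap('top','t10.png');s=snap('side','s10.png');o=ctrl.get_obs();p=o['tool_pos'];y=np.radians(o['orientation'][2])
c=p+np.array([-.0813*np.cos(y),-.0813*np.sin(y),.005]);print(p,'spout exp',(c-[0,0,.088]).round(4))
for n,cam,b in(('t',t,(330,160,130,120)),('s',s,(315,195,90,110))):
    for r,dz in((.058,0),(.019,-.088)):
        pts=np.array([proj(cam,c+[0,0,dz]+r*np.array([np.cos(a),np.sin(a),0])) for a in np.arange(0,6.28,.05)])
        print(n,pts.min(0).round(1),pts.max(0).round(1))
cv2.imwrite('pics/c10.png',np.hstack([cv2.resize(t['color'][170:270,340:440],(400,400),interpolation=cv2.INTER_CUBIC),cv2.resize(s['color'][190:310,305:405],(400,480),interpolation=cv2.INTER_CUBIC)[:400]]))
E
```

```text
shift [ 0.2  3.3 24.6] turn [0.  0.  0.2]
clock 20.9667 q [-10.  17.  -6.   0. -67.  63.] F [-0.3 -0.1 -1.4] op 0.0155
[ 0.55932475 -0.29001296  0.23960772] spout exp [ 0.4942 -0.2413  0.1566]
t [383.4 188.4] [440. 245.]
t [388.9 213. ] [405.7 229.8]
s [329.7 224.5] [383.8 267.1]
s [343.6 261.9] [360.3 275.5]
```

{"fn": "move_arm", "kwargs": {
  "motion": [
    [[0, 1, 4], [0, 0, 0], 1],
    [[0, 2, 8], [0, 0, 0], 1],
    [[0, 3, 12], [0, 0, 0], 1],
    [[0, 3, 16], [0, 0, 0], 1],
    [[0, 3, 19], [0, 0, 0], 1],
    [[0, 3, 20], [0, 0, 0], 1],
    [[0, 3, 20], [0, 0, 0], 1],
    [[0, 3, 20], [0, 0, 0], 1]
  ]
}}

```text
clock: 21.73
tool_pos: [0.5572, -0.2925, 0.2191]
orientation: [180.0, 0.0, -36.8]
force: [-0.7, -0.2, -1.1]
opening: 0.0158
gripper_force: 29.9
```

```bash
python3 g.py .5571 -.2925 .2145 -37 0; python3 - <<'E'
from m import *
t=snap('top','t10.png');s=snap('side','s10.png');o=ctrl.get_obs();p=o['tool_pos'];y=np.radians(o['orientation'][2])
c=p+np.array([-.0813*np.cos(y),-.0813*np.sin(y),.0047]);print(p,'spout exp',(c-[0,0,.088]).round(4))
for n,cam in(('t',t),('s',s)):
    for r,dz in((.058,0),(.019,-.088)):
        pts=np.array([proj(cam,c+[0,0,dz]+r*np.array([np.cos(a),np.sin(a),0])) for a in np.arange(0,6.28,.05)])
        print(n,pts.min(0).round(1),pts.max(0).round(1))
k=cv2.INTER_CUBIC
cv2.imwrite('pics/c10.png',np.hstack([cv2.resize(t['color'][170:270,350:450],(400,400),interpolation=k),cv2.resize(s['color'][215:315,305:405],(400,400),interpolation=k)]))
E
```

```text
shift [-0.1  0.1  4.6] turn [0.  0.  0.2]
clock 21.7333 q [-10.  17.  -8.   0. -65.  63.] F [-0.7 -0.2 -1.1] op 0.0158
[ 0.55734513 -0.29253649  0.21929676] spout exp [ 0.4922 -0.2439  0.136 ]
t [381.7 191.3] [436.9 246.6]
t [387.2 215.1] [403.6 231.5]
s [328.9 231.5] [382.3 274.1]
s [342.8 268.2] [359.2 281.8]
```

View pics/c10.png

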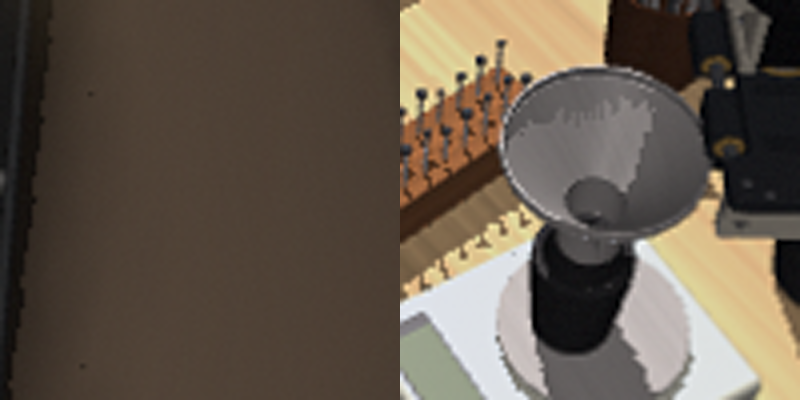

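The side view shows the rim at u 330–382, v 231.5–275, with the spout end over the crucible's mouth (lowest visible at v≈281), level and clear. The arm hides the top view. I'll compute the residual offset with single-camera checks.

```bash
python3 - <<'E'
from h import *
s=snap('side');t=snap('top')
def fit(cam,px,r,z):
    px=np.array(px);q=px.copy()
    for _ in range(4):
        p=onz(cam,*q,z)
        pts=np.array([proj(cam,p+r*np.array([np.cos(a),np.sin(a),0])) for a in np.arange(0,6.28,.05)])
        q=px-((pts.max(0)+pts.min(0))/2-proj(cam,p))
    return p.round(4)
print('cruc side',fit(s,(350.6,277.9),.031,.12),'top',fit(t,(393.5,224.1),.031,.12))
print('fun now side',fit(s,(356.2,253.2),.058,.224))
print('fun 0 side',fit(s,(224.8,149.6),.058,.160),'top',fit(t,(158.5,224.4),.058,.160))
g=np.array([.548,.317])
for n in('side','top'): pass
E
```

```text
cruc side [ 0.4949 -0.2421  0.12  ] top [ 0.4922 -0.2446  0.12  ]
fun now side [ 0.4925 -0.2454  0.224 ]
fun 0 side [0.4716 0.2864 0.16  ] top [0.4706 0.2886 0.16  ]
```

```bash
python3 g.py .5587 -.2917 .214 -36.8 0
```

```text
shift [ 0.6 -1.5  5.3] turn [-0. -0.  0.]
clock 21.9333 q [-10.  17.  -8.   0. -65.  63.] F [-0.7  0.3 -2.3] op 0.0158
```

{"fn": "move_arm", "kwargs": {
  "motion": [
    [[0.3, -1, 1], [0, 0, 0], 1],
    [[0.6, -1.5, 2], [0, 0, 0], 1],
    [[0.6, -1.5, 3], [0, 0, 0], 1],
    [[0.6, -1.5, 4], [0, 0, 0], 1],
    [[0.6, -1.5, 5], [0, 0, 0], 1],
    [[0.6, -1.5, 5.2], [0, 0, 0], 1],
    [[0.6, -1.5, 5.2], [0, 0, 0], 1],
    [[0.6, -1.5, 5.2], [0, 0, 0], 1],
    [[0.6, -1.5, 5.2], [0, 0, 0], 1],
    [[0.6, -1.5, 5.2], [0, 0, 0], 1]
  ]
}}

```text
clock: 22.77
tool_pos: [0.5586, -0.2917, 0.2139]
orientation: [-180.0, -0.0, -36.8]
force: [-0.5, -0.3, -1.4]
opening: 0.0159
gripper_force: 29.9
```

```bash
python3 g.py .5587 -.2917 .214 -36.8 0; python3 - <<'E'
from h import *
# numeric check: scoop, pot, block unmoved vs start; jar upright
a=cv2.imread('pics/side0.png').astype(int);s=snap('side','s11.png');d=np.abs(a-s['color']).max(2)
for n,(x,y,w,h) in dict(scoop=(264,186,64,48),jarbase=(214,172,30,24),burr=(280,230,45,50)).items():print(n,(d[y:y+h,x:x+w]>50).mean().round(3))
def sil(im): 
    h=cv2.cvtColor(im.astype(np.uint8),cv2.COLOR_BGR2HSV)[195:235,262:308]; m=cv2.moments((h[...,1]<50).astype(np.uint8)); return m['m00'],m['m10']/m['m00'],m['m01']/m['m00']
print(sil(a),sil(s['color']))
E
```

```text
shift [ 0.1 -0.  -0.1] turn [-0. -0.  0.]
clock 22.7667 q [-10.  18.  -8.  -0. -65.  63.] F [-0.5 -0.3 -1.4] op 0.0159
scoop 0.043
jarbase 0.046
burr 0.003
(626.0, 21.845047923322685, 22.926517571884983) (623.0, 21.950240770465488, 22.585874799357946)
```

Everything checks out: the scoop is back within half a pixel, the block and jar are unmoved, and the funnel is steady and level. Handing in.

```bash
python3 -c "
from plant import ctrl
print(ctrl.close_job())"
```

```text
the job is handed in; nothing more can be done
None
```

The job is handed in: all five pellets are back in the jar, the empty scoop lies flat where it was, and the funnel is held level over the crucible, about 1 cm above the rim and centred to about 2 mm; at the final height this was confirmed by arm position only.

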